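Cock the spring impact tester and load a vial

TASK

Get the spring impact tester ready to shoot: draw its sprung hammer arm back by the upright grip post until it has passed the tooth of the catch, without straining the rubber stop behind it, and ease it forward onto the tooth so that it stays cocked when you let go; it must never snap forward. Then stand the vial gently in the round nest where the arm rested, fully down and upright, without firing the hammer, and leave the other things where they are.

Things in the scene. Friction and masses are not known exactly. Their poses are not given: they have to be found in the camera images.
- rig: The impact tester: an L-shaped aluminium plate 10 mm thick, about 200 mm (its x) by 190 mm (its y), fixed to the worktop. Origin: on the vertical pivot axis of the hammer arm, at the level of the worktop; z up. The arm at rest lies along its +y; the L's other leg, with the catch, lies along its -x.
- hammer_arm (a joint): Angle of the sprung hammer arm about the vertical axis through the rig's origin, rad: 0 at rest (along the rig's +y), growing counter-clockwise seen from above (to the rig's -x) as it is drawn back: at angle a it points along the rig's (-sin a, cos a). Its spring pulls it forward with 0.4 N m + 0.27 N m per rad (4 N at the grip post at rest, 7.5 N cocked). Let go off the tooth, it snaps forward.
- grip_post (a point): Point on the axis of the arm's upright black round grip post, 65 mm above the worktop and 100 mm from the pivot axis. The post is 16 mm in diameter and stands from 41 to 84 mm above the worktop; its sleeve spins freely, so the hand need not turn with the arm. Grip it with the fingertips 50 mm or more above the worktop.
- buffer (a joint): How far the pin squeezes the rubber stop of the catch, as an angle about the arm's axis, rad: 0 untouched. It yields at 0.12 N m + 24 N m per rad: on meeting it the pull at the grip post climbs by 1.2 N at once, then 2.4 N for each mm, above the 7 to 8 N of the arm's spring. More than 0.03 (a pull of about 16 N) strains it.
- vial: Small round glass vial, 28 mm in diameter and 60 mm high with its ribbed cap (56 mm of it firm to the fingers), 25 to 50 g, standing on the worktop. Origin: centre of its underside, z up. It is the only vial; the beaker and the dropper bottle stand near it.
- nest (a point): Centre of the inner floor of the round black nest on the rig, 12 mm above the worktop, 100 mm from the pivot axis along the rig's +y, right under the grip post while the arm is at rest (so the arm blocks it until it is cocked). The nest is 35 mm wide inside, 44 mm outside, and its wall stands 10 mm above the floor.
- beaker: Bystander: small glass beaker, 44 x 47 x 58 mm, near the vial. Origin: centre of its underside.
- dropper: Bystander: dropper bottle with a rubber bulb, 33 mm in diameter, 102 mm high, near the vial. Origin: centre of its underside.
- timer: Bystander: flat lab timer, 64 x 64 x 19 mm, at the left front of the worktop. Origin: centre of its underside.
- tape_roll: Bystander: roll of label tape lying flat, 62 mm in diameter, 19 mm high, behind the rig. Origin: centre of its underside.
- screwdriver: Bystander: screwdriver, 155 mm long, lying near the front edge in front of the shaker. Origin: centre of its underside.
- pin_tip (a point): Tip of the hammer arm, 135 mm from its axis, 12 mm above the worktop: foot of a pin of 8 mm diameter that hangs from the steel bar (12 mm wide, top at 38 mm; hammer head at its side, top 45 mm). When the arm is drawn back the pin pushes the sprung tooth of the catch aside (1 to 2.5 N more pull over 0.13 rad, then a dip) and the tooth drops in behind it. Cocked, the pin rests on the tooth.
- catch_middle (a point): Middle of the catch's range: where the arm's pin would hang if cocked at 1.30 rad, 135 mm from the axis, 22 mm above the worktop, fixed to the rig. The catch is clamped anew each time, so the cocked angle is anywhere from 1.20 to 1.40 rad, and is not reported: feel for it. The rubber stop begins 0.02 to 0.03 rad beyond the cocked angle.
- trigger_middle (a point): Where the trigger, a small bent leaf on the tail of the pawl, is if the cocked angle is 1.30 rad (it shifts with the catch by up to 15 mm), 26 mm above the worktop; about 80 mm beyond the tooth in the drawing direction. Its top and all of the catch are at most 36 mm high. A sideways touch of 1 to 2 N on it fires the cocked arm.
Mind the look-alikes: they are no part of the job. There is more than one size of the vial; the one meant has the size given above.

How it is judged:
On the way, in this order (a step that is already met when the one before it is completed fails the run):
1. the hammer arm is cocked: drawn back and let go, it stays on the catch (value of joint hammer_arm above 1.16 rad and contact force between the fingers and hammer_arm below 0.05 N), for 0.4 s.
2. the vial stands in the nest (horizontal distance between vial and nest below 0.006 m and z of vial in the frame of nest below 0.003 m and angle between vial's own z axis and vertical below 0.1 rad), for 0.2 s.
At the end, for the whole second after the job is handed in: The hammer arm stands still on the catch (angle over 1.16 rad), and the vial stands at rest in the nest, within 6 mm of its centre, within 3 mm of its floor and within 0.1 rad of upright (all of step 2 and value of joint hammer_arm above 1.16 rad and velocity of joint hammer_arm between -0.1 and 0.1 rad/s and linear speed of vial below 0.02 m/s); the robot touches nothing.
It fails at once if the hammer arm snaps forward (faster than 2.5 rad/s) (velocity of joint hammer_arm below -2.5 rad/s).
It fails at once if the rubber stop is strained (squeezed more than 0.03 rad) (value of joint buffer above 0.03 rad).
It fails at once if the vial is pressed against the rig with more than 60 N (contact force between vial and rig above 60 N).
It fails at once if the vial is dropped or slammed into the nest (faster than 0.3 m/s within 20 mm of its floor) (horizontal distance between vial and nest below 0.03 m and z of vial in the frame of nest below 0.02 m and linear speed of vial above 0.3 m/s).
It fails at once if a bystander is moved by more than 20 mm (distance of any of beaker, dropper, timer, tape_roll, screwdriver from where it was at the start of the episode above 0.02 m).
It also fails if it takes over 72 s, if anything falls off the work surface, if the arm or the gripper's body presses on something with over 40 N, if the wrist force passes 120 N, or if a joint passes its speed limit or range.

ROBOT

A 7-joint arm with a two-finger parallel gripper is mounted at the origin on a cart in front of the work surface, level with it; the furniture and walls round the work are solid. World frame = base frame: x ahead of the robot, y to its left, z up, the work surface at z = 0. Lengths are in m, angles in rad, forces in N, time in s.
With the tool pointing down it reaches from about 0.4 to 0.85 m from the base axis. Payload 4.4 kg.
Tool frame: the origin (TCP) lies midway between the tips of the shut fingers; the grasp point (between the pads) lies 19 mm behind it (r.grasp_offset is the distance from the TCP to the grasp point, in m); z points along the fingers, y is the line along which they close (so a half turn about z gives the same grasp; the last joint's range is limited). The gripper opens to 94 mm and grips with 3 to 60 N. Pads are 16 mm wide; open, the fingers measure 119 mm over their backs; the gripper's body (75 mm by 177 mm) begins 78 mm behind the grasp point.
Start: joints at [1.144, 0.628, 0.038, 1.517, -0.027, 0.996, -0.02], TCP at [0.229, -0.608, 0.205] pointing down, gripper open.
Joint ranges: [-3.06, 3.06], [-0.37, 2.12], [-1.25, 1.32], [0.18, 2.47], [-1.1, 4.24], [0.23, 1.98], [-2.94, 2.94]. Speed limits (rad/s): [2.57, 2.57, 3.14, 3.14, 3.14, 3.14, 3.14].

INTERFACE

Orientations are given as [roll, pitch, yaw] about the fixed x, y, z axes, in that order (R = Rz(yaw) Ry(pitch) Rx(roll)).
In Python, from bench import r gives the robot as it stands.
- The arm moves only by the tool apply_moves, never from a script. Its argument "deltas" is one flat list of numbers, 7 for each row, row after row: the shift along the world's x, y, z in mm, then the turn, a rotation vector about the world's x, y, z in rad, then the opening, from 0 (shut) to 1 (fully open). A call has 1 to 8 rows; each row is the pose to reach, as a shift and turn from the pose commanded when the call began; what a row does not reach only later rows make up. A row lasts 1/10 s, in which the tool goes at most 50 mm and 8.59 degrees, less where a joint would pass 70% of its speed; a pose out of reach is approached as far as the arm can. A call with a gripper value outside its range is refused whole. The fingers move at their own pace and stop on an object; "grip_force" is the grip in N (left out, the last holds). Time passes only in rows, so rows that repeat a pose let the fingers close. It gives the time, the measured TCP pose, the force, the opening and the grip force at its end, in the units of the state.
- r.state(): the state, without advancing time (a new reading comes with each control period).
- r.read_camera(name): name is "scene" or "top" or "wrist"; returns a dict with "color" (384x512x3 uint8, red, green, blue), "mtx" (3x3 intrinsics, pixels), "world_from_camera" (4x4, takes a point from camera to world coordinates). Camera axes: x right, y down, z forward; pixel columns grow to the right and rows downward; lengths in m; the calibration is good to about 2 mm. A picture is of the moment at which its call begins. There is no depth.
- r.job_done(): hands the job in; it is judged then, once.
The state is a dict: "time_s": time; "qpos": joint angles; "qvel": joint speeds; "joint_efforts": joint torques, N m; "tool_pos": TCP position; "ee_rot": TCP orientation; "force": force on the tool from outside, world axes, zero at the start; "ft_torque": the same for the moment, N m; "gripper_width": finger opening in m; "grip_force": force on a finger pad.
Only numpy, scipy, OpenCV 4.12 (cv2) and the standard library are available. Lean on these libraries where they do the work, as an engineer would, in place of code of your own. Each camera call takes 0.05 s, during which the arm holds its last target. There are 200 camera calls.

## Working session

There is one attempt and no reset: what is moved stays moved. The work goes in short steps, Python scripts to look and compute and a tool call to move; the robot and the scene stay as the last step left them, time stands still between calls to the robot, and variables do not carry over. Pictures are saved under pics/ and viewed, at most 10 in all, crops included, and the job is handed in when it is done.

Besides the shell and the picture viewer there is one more tool, called after "Call:" by a JSON object that holds its "fn" and its "kwargs", one argument or row to a line. apply_moves: Moves the arm, as the interface text tells. Its arguments: {"type":"object","properties":{"deltas":{"type":"array"},"grip_force":{"type":"number"}},"required":["deltas"]}

```bash
ls; mkdir -p pics; python3 - <<'E'
from bench import r
import cv2,numpy as np
s=r.state();print({k:np.round(v,3) for k,v in s.items()}, r.grasp_offset)
for n in("scene","top"):
    c=r.read_camera(n);cv2.imwrite(f"pics/{n}0.png",c["color"][:,:,::-1]);print(n,c["mtx"].round(1).tolist(),c["world_from_camera"].round(3).tolist())
a=[cv2.imread(f"pics/{n}0.png") for n in("scene","top")]
cv2.imwrite("pics/t_big.png",cv2.resize(a[1],(800,600),interpolation=cv2.INTER_CUBIC))
cv2.imwrite("pics/s_big.png",cv2.resize(a[0],(800,600),interpolation=cv2.INTER_CUBIC))
E
```

```text
pics
{'time_s': np.float64(0.0), 'qpos': array([ 1.144,  0.629,  0.038,  1.518, -0.027,  0.996, -0.02 ]), 'qvel': array([ 0.001, -0.   ,  0.   , -0.   , -0.   , -0.   , -0.   ]), 'joint_efforts': array([ 0.0000e+00, -5.4973e+01,  1.1440e+00, -1.8663e+01, -5.2000e-02,
        2.4000e-02,  0.0000e+00]), 'tool_pos': array([ 0.229, -0.607,  0.205]), 'ee_rot': array([-3.14 ,  0.   ,  0.361]), 'force': array([ 0.484,  0.228, -0.775]), 'ft_torque': array([0.025, 0.034, 0.066]), 'grip_force': np.float64(0.0), 'gripper_width': np.float64(0.094)} 0.0188
scene [[440.5, 0.0, 252.5], [0.0, 440.5, 195.9], [0.0, 0.0, 1.0]] [[-0.679, -0.409, 0.61, -0.331], [-0.734, 0.399, -0.55, 0.796], [-0.018, -0.821, -0.571, 0.868], [0.0, 0.0, 0.0, 1.0]]
top [[441.0, 0.0, 262.7], [0.0, 441.0, 188.8], [0.0, 0.0, 1.0]] [[-0.379, -0.869, 0.319, 0.013], [-0.925, 0.357, -0.128, 0.211], [-0.003, -0.344, -0.939, 1.643], [0.0, 0.0, 0.0, 1.0]]
```

View pics/t_big.png

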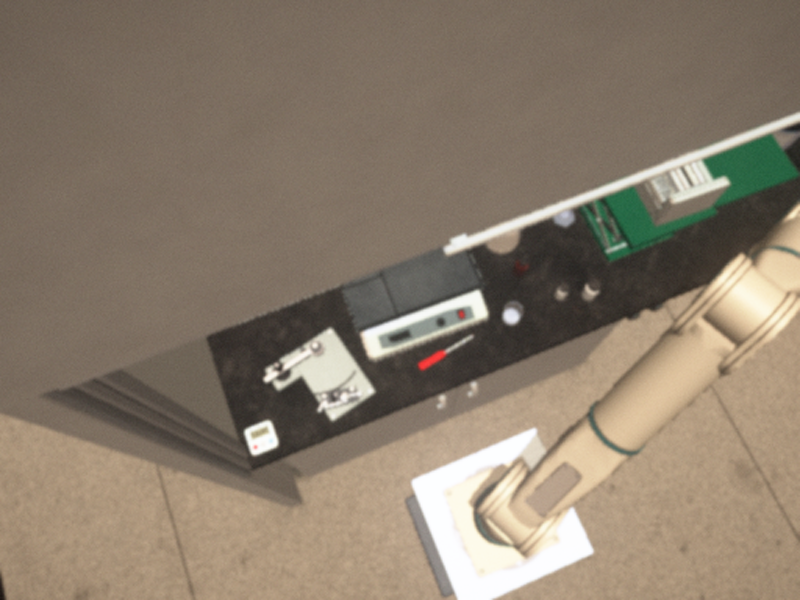

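View pics/s_big.png

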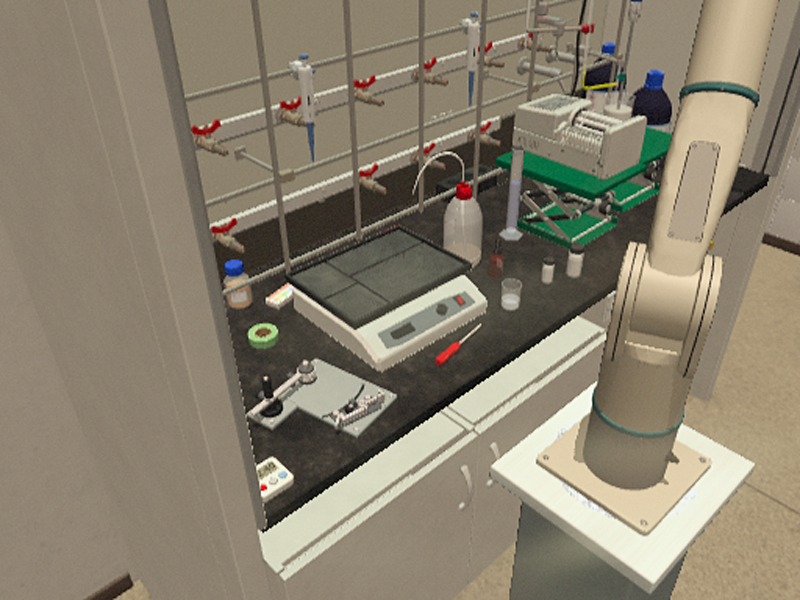

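Top: the rig has its pivot at about (317,347) and the post at (280,370). The two vial candidates are at (561,292) and (590,291). In the scene view they are at (548,270), smaller, and (575,261), larger. Next I cast rays and enlarge that area.

```bash
cat > h.py <<'E'
import numpy as np,cv2
def ray(c,u,v):
    T=c["world_from_camera"];d=T[:3,:3]@np.linalg.solve(c["mtx"],[u,v,1.]);return T[:3,3],d
def plane(c,u,v,z):
    o,d=ray(c,u,v);return (o+d*(z-o[2])/d[2]).round(4)
def proj(c,p):
    T=np.linalg.inv(c["world_from_camera"]);q=c["mtx"]@(T[:3,:3]@np.asarray(p,float)+T[:3,3]);return (q[:2]/q[2]).round(1)
E
python3 - <<'E'
from bench import r
from h import *
c=r.read_camera("scene");t=r.read_camera("top");k=.64
for n,u,v,z in[("pivot",307,365,.045),("post",268,378,.084),("postbase",270,408,.02),("v1base",547,282,0),("v1top",549,260,.05),("v2base",574,276,0),("v2top",576,247,.06),("beaker",511,305,0),("dropper",497,272,0),("catch",360,408,.03),("timer",272,478,0.01),("tape",263,335,.019)]:
    print(n,plane(c,u*k,v*k,z))
for n,u,v,z in[("pivot",317,347,.045),("post",277,372,.07),("v1top",561,290,.05),("v2top",592,283,.06),("drop",521,266,.1),("catch",340,400,.03)]:
    print("top",n,plane(t,u*k,v*k,z))
a=c["color"][:,:,::-1]
x=cv2.resize(a[140:210,300:390],None,fx=6,fy=6,interpolation=cv2.INTER_CUBIC)
y=cv2.resize(a[215:325,155:260],(540,566)[:2],interpolation=cv2.INTER_CUBIC)
y=cv2.resize(a[220:320,155:260],(420,400),interpolation=cv2.INTER_CUBIC)
x=cv2.resize(a[150:205,305:380],(380,279),interpolation=cv2.INTER_CUBIC)
o=np.zeros((400,800,3),np.uint8);o[:,:420]=y;o[:279,420:]=x;cv2.imwrite("pics/crop1.png",o)
E
```

```text
pivot [0.5207 0.2515 0.045 ]
post [0.4993 0.3478 0.084 ]
postbase [0.496  0.3552 0.02  ]
v1base [ 0.4213 -0.3588  0.    ]
v1top [ 0.4312 -0.3706  0.05  ]
v2base [ 0.3932 -0.4245  0.    ]
v2top [ 0.4136 -0.4481  0.06  ]
beaker [ 0.4197 -0.227   0.    ]
dropper [ 0.5302 -0.3102  0.    ]
catch [0.3757 0.2456 0.03  ]
timer [0.3669 0.4409 0.01  ]
tape [0.688  0.2414 0.019 ]
top pivot [0.5178 0.2524 0.045 ]
top post [0.4884 0.3586 0.07  ]
top v1top [ 0.4248 -0.3535  0.05  ]
top v2top [ 0.4097 -0.4286  0.06  ]
top drop [ 0.5042 -0.2741  0.1   ]
top catch [0.3796 0.2462 0.03  ]
```

View pics/crop1.png

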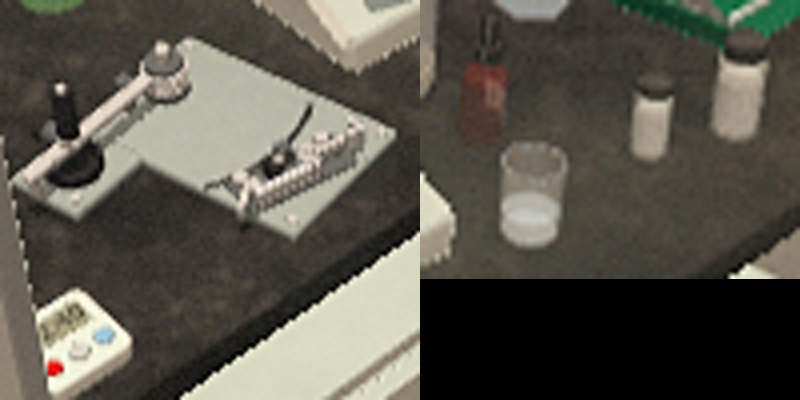

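Crop scale is 5.07. The short vial at crop (650,118) is about 7.5 px wide, or 28 mm, and about 57–60 mm high, so it is the one meant. The vial at (740,85) is about 39 mm wide, which makes it the look-alike. I move over the vial first for a wrist view, then go on to the rig.

Call:
{"fn": "apply_moves", "kwargs": {
  "deltas": [20,35,15,0,0,0.06,1,45,70,30,0,0,0.14,1,75,105,50,0,0,0.22,1,105,140,70,0,0,0.3,1,135,175,85,0,0,0.38,1,165,210,95,0,0,0.46,1,185,235,95,0,0,0.5,1,185,235,95,0,0,0.5,1]
}}

```text
time_s: 1.0
tool_pos: [0.4187, -0.3681, 0.301]
ee_rot: [3.141, -0.004, 0.87]
force: [0.0, -0.4, 0.1]
gripper_width: 0.0941
grip_force: 0.0
```

```bash
python3 - <<'E'
from bench import r
from h import *
s=r.state();print(s["time_s"],s["tool_pos"].round(4),s["ee_rot"].round(3),s["qpos"].round(2))
c=r.read_camera("wrist");np.savez("w1.npz",**c);cv2.imwrite("pics/w1.png",c["color"][:,:,::-1]);print(c["world_from_camera"].round(3).tolist(),c["mtx"].round(0).tolist())
print(proj(c,[.42,-.36,.06]),proj(c,[.405,-.43,.06]))
E
```

```text
1.0 [ 0.4187 -0.3681  0.301 ] [ 3.141 -0.004  0.87 ] [ 0.76  0.4  -0.13  1.65  0.05  1.1  -0.08]
[[0.765, -0.621, -0.17, 0.469], [-0.644, -0.737, -0.204, -0.309], [0.001, 0.266, -0.964, 0.48], [0.0, 0.0, 0.0, 1.0]] [[269.0, 0.0, 260.0], [0.0, 269.0, 194.0], [0.0, 0.0, 1.0]]
[256.7 166.5] [277.3 204.8]
```

View pics/w1.png

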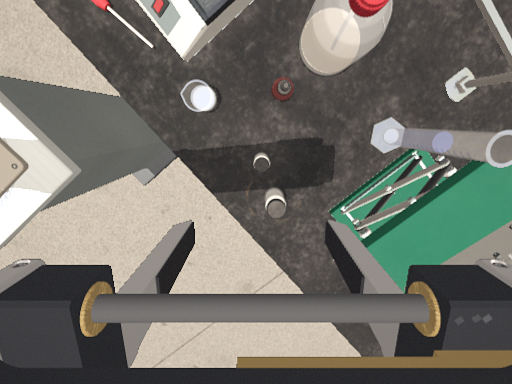

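Vial cap at (261,160), look-alike at (275,204), beaker (200,96), dropper (283,88). On to the rig.

```bash
python3 - <<'E'
from h import *
c=dict(np.load("w1.npz"))
a=c["color"][140:230,230:310];g=a[:,:,0].astype(int)
print("v1",plane(c,261,159,.06),"v2",plane(c,275,209,.07),plane(c,275,209,.06),"beaker",plane(c,200,96,.05),"drop",plane(c,283,88,.09))
cv2.imwrite("pics/c2.png",cv2.resize(a[:,:,::-1],None,fx=6,fy=6,interpolation=cv2.INTER_CUBIC))
E
```

```text
v1 [ 0.4328 -0.3553  0.06  ] v2 [ 0.3992 -0.4302  0.07  ] [ 0.3975 -0.4332  0.06  ] beaker [ 0.4228 -0.2244  0.05  ] drop [ 0.5203 -0.2973  0.09  ]
```

Call:
{"fn": "apply_moves", "kwargs": {
  "deltas": [5,40,0,0,0,0.08,1,10,85,0,0,0,0.16,1,20,130,0,0,0,0.24,1,25,175,0,0,0,0.32,1,30,220,0,0,0,0.4,1,35,265,0,0,0,0.48,1,40,310,0,0,0,0.56,1,40,355,0,0,0,0.64,1]
}}

```text
time_s: 1.85
tool_pos: [0.4547, -0.0184, 0.3004]
ee_rot: [3.141, 0.001, 1.5]
force: [0.5, 0.8, 0.2]
gripper_width: 0.0937
grip_force: 0.0
```

Call:
{"fn": "apply_moves", "kwargs": {
  "deltas": [0,45,0,0,0,0.08,1,0,90,0,0,0,0.16,1,0,135,0,0,0,0.24,1,0,180,0,0,0,0.32,1,0,220,0,0,0,0.4,1,0,250,0,0,0,0.46,1,0,265,0,0,0,0.46,1,0,265,0,0,0,0.46,1]
}}

```text
time_s: 2.65
tool_pos: [0.4547, 0.2472, 0.3001]
ee_rot: [-3.141, -0.0, 1.96]
force: [0.6, 0.4, -0.7]
gripper_width: 0.0944
grip_force: 0.0
```

```bash
python3 - <<'E'
from bench import r
from h import *
s=r.state();print(s["time_s"],s["tool_pos"].round(4),s["ee_rot"].round(3),s["qpos"].round(2))
c=r.read_camera("wrist");np.savez("w2.npz",**c);a=c["color"][:,:,::-1];u,v=proj(c,[.45,.28,.03]).astype(int);print(u,v)
u0,v0=max(0,min(u-125,262)),max(0,min(v-94,196));print("crop",u0,v0)
cv2.imwrite("pics/w2.png",cv2.resize(a[v0:v0+188,u0:u0+250],None,fx=3.2,fy=3.19,interpolation=cv2.INTER_CUBIC))
E
```

```text
2.65 [0.4547 0.2472 0.3001] [-3.141 -0.     1.96 ] [-0.13  0.38 -0.59  1.74  0.24  1.09 -0.41]
264 147
crop 139 53
```

View pics/w2.png

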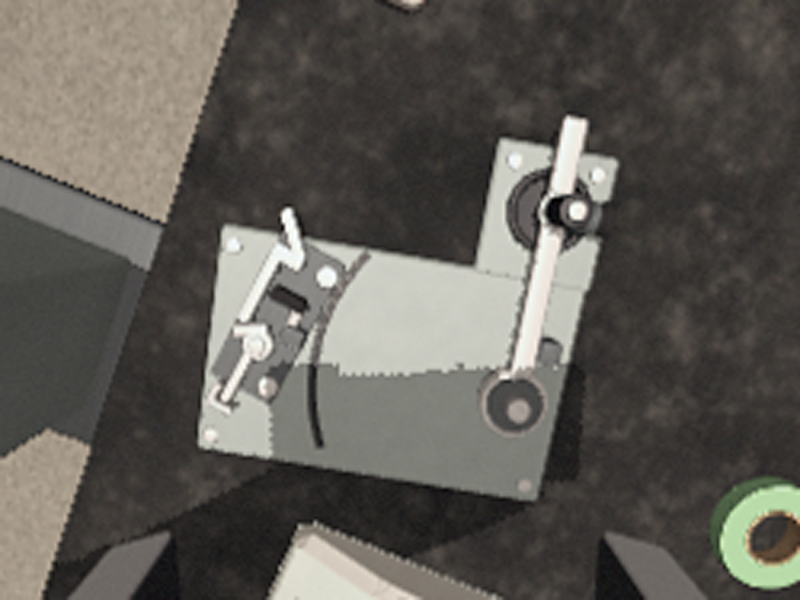

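Crop of the rig (scale 3.2, origin (139,53)): pivot hub (512,403), hub boss (519,410), post cap (577,211), nest ring centre (547,209), bar tip (575,120). The catch is at (255,340) with the trigger leaf at about (220,400) or (290,225).

```bash
python3 - <<'E'
from h import *
c=dict(np.load("w2.npz"));k=1/3.2
P=lambda u,v,z:plane(c,139+u*k,53+v*k,z)
for n,u,v,z in[("hub.03",512,403,.03),("hub.045",512,403,.045),("boss.05",519,410,.05),("boss.06",519,410,.06),("post.084",577,211,.084),("nest.022",547,209,.022),("bartip",575,119,.038),("barnear",525,372,.038),
 ("tooth",296,317,.022),("leafA",290,215,.026),("leafB",218,402,.026)]: print(n,P(u,v,z))
hs=[P(235,245,.01),P(210,436,.01),P(525,487,.01),P(515,160,.01),P(597,175,.01)];print(hs)
e=hs[1]-hs[2];print("yaw from front edge",np.arctan2(e[1],e[0]))
E
```

```text
hub.03 [0.5243 0.2539 0.03  ]
hub.045 [0.521  0.2561 0.045 ]
boss.05 [0.5247 0.2548 0.05  ]
boss.06 [0.5224 0.2564 0.06  ]
post.084 [0.5028 0.3516 0.084 ]
nest.022 [0.5004 0.3517 0.022 ]
bartip [0.4925 0.3933 0.038 ]
barnear [0.522  0.2726 0.038 ]
tooth [0.4013 0.2516 0.022 ]
leafA [0.3804 0.2992 0.026 ]
leafB [0.3788 0.1937 0.026 ]
[array([0.3573, 0.273 , 0.01  ]), array([0.3794, 0.169 , 0.01  ]), array([0.5561, 0.2091, 0.01  ]), array([0.4767, 0.3683, 0.01  ]), array([0.5192, 0.3778, 0.01  ])]
yaw from front edge -2.9184340641314854
```

Call:
{"fn": "apply_moves", "kwargs": {
  "deltas": [12,30,-30,0,0,-0.05,1,30,70,-60,0,0,-0.12,1,47,105,-95,0,0,-0.17,1,47,105,-135,0,0,-0.17,1,47,105,-175,0,0,-0.17,1,47,105,-210,0,0,-0.17,1,47,105,-245,0,0,-0.17,1,47,105,-245,0,0,-0.17,0.6],
  "grip_force": 20
}}

```text
time_s: 3.5
tool_pos: [0.5001, 0.3458, 0.0511]
ee_rot: [-3.134, 0.007, 1.787]
force: [-0.9, -1.3, -0.5]
gripper_width: 0.089
grip_force: 0.0
```

Call:
{"fn": "apply_moves", "kwargs": {
  "deltas": [0,0,0,0,0,0,0.3,0,0,0,0,0,0,0.2,0,0,0,0,0,0,0.15,0,0,0,0,0,0,0.1,0,0,0,0,0,0,0.05,0,0,0,0,0,0,0.05]
}}

```text
time_s: 4.1
tool_pos: [0.5017, 0.352, 0.056]
ee_rot: [3.141, -0.0, 1.791]
force: [0.2, 0.2, 0.1]
gripper_width: 0.0417
grip_force: 0.0
```

```bash
python3 - <<'E'
from bench import r
from h import *
s=r.state();print(s["time_s"],s["tool_pos"].round(4),s["ee_rot"].round(3),s["qpos"].round(2),s["force"].round(1),s["ft_torque"].round(2))
# arc plan in mm relative to now
p=np.array([522.8,254.5]);y=.22
f=lambda a:np.array([-100*np.sin(a+y),100*np.cos(a+y)])
for a in np.arange(0,1.46,.1): print(round(a,2),(f(a)-f(0)).round(1))
E
```

```text
4.1 [0.5017 0.352  0.056 ] [ 3.141 -0.     1.791] [-0.41  0.79 -0.41  1.74  0.45  0.7  -0.84] [0.2 0.2 0.1] [-0.01 -0.09  0.  ]
0.0 [0. 0.]
0.1 [-9.6 -2.7]
0.2 [-19.   -6.3]
0.3 [-27.9 -10.8]
0.4 [-36.3 -16.2]
0.5 [-44.1 -22.4]
0.6 [-51.3 -29.4]
0.7 [-57.7 -37. ]
0.8 [-63.4 -45.3]
0.9 [-68.2 -54. ]
1.0 [-72.1 -63.2]
1.1 [-75.  -72.8]
1.2 [-77.  -82.6]
1.3 [-78.  -92.5]
1.4 [ -78.1 -102.5]
```

Call:
{"fn": "apply_moves", "kwargs": {
  "deltas": [0,0,0,0,0,0,0,0,0,0,0,0,0,0,0,0,0,0,0,0,0,0,0,0,0,0,0,0,0,0,0,0,0,0,0,0,0,0,0,0,0,0],
  "grip_force": 25
}}

```text
time_s: 4.7
tool_pos: [0.502, 0.352, 0.0555]
ee_rot: [3.141, -0.0, 1.791]
force: [2.6, 0.7, -1.6]
gripper_width: 0.0152
grip_force: 25.0
```

Call:
{"fn": "apply_moves", "kwargs": {
  "deltas": [-4.8,-1.2,0,0,0,0.05,0,-9.6,-2.7,0,0,0,0.1,0,-14.4,-4.4,0,0,0,0.15,0,-19,-6.3,0,0,0,0.2,0,-23.5,-8.4,0,0,0,0.25,0,-27.9,-10.8,0,0,0,0.3,0,-32.1,-13.4,0,0,0,0.35,0,-36.3,-16.2,0,0,0,0.4,0]
}}

```text
time_s: 5.5
tool_pos: [0.4667, 0.3365, 0.0555]
ee_rot: [3.138, -0.0, 2.193]
force: [4.5, 2.4, -5.1]
gripper_width: 0.0155
grip_force: 25.0
```

```bash
cat > st.py <<'E'
from bench import r
from h import *
s=r.state();p=s["tool_pos"][:2]-[.5228,.2545];a=np.arctan2(-p[0],p[1])-.22
t=np.array([-np.cos(a+.22),-np.sin(a+.22)]);n=np.array([-np.sin(a+.22),np.cos(a+.22)])
print(s["time_s"].round(2),s["tool_pos"].round(4),"a",a.round(4),"r",np.linalg.norm(p).round(4),"pull",(-s["force"][:2]@t).round(2),"rad",(s["force"][:2]@n).round(2),"w",s["gripper_width"].round(4),s["qpos"].round(2),s["ee_rot"].round(3))
E
python3 st.py
```

```text
Traceback (most recent call last):
  File "st.py", line 5, in <module>
    print(s["time_s"].round(2),s["tool_pos"].round(4),"a",a.round(4),"r",np.linalg.norm(p).round(4),"pull",(-s["force"][:2]@t).round(2),"rad",(s["force"][:2]@n).round(2),"w",s["gripper_width"].round(4),s["qpos"].round(2),s["ee_rot"].round(3))
          ^^^^^^^^^^^^^^^^^
AttributeError: 'float' object has no attribute 'round'
```

Call:
{"fn": "apply_moves", "kwargs": {
  "deltas": [-4,-3,0,0,0,0.05,0,-7.8,-6.2,0,0,0,0.1,0,-11.5,-9.6,0,0,0,0.15,0,-15,-13.2,0,0,0,0.2,0,-18.3,-17,0,0,0,0.25,0,-21.4,-20.8,0,0,0,0.3,0,-24.3,-24.9,0,0,0,0.35,0,-27.1,-29.1,0,0,0,0.4,0]
}}

```text
time_s: 6.3
tool_pos: [0.4397, 0.3084, 0.0556]
ee_rot: [3.137, 0.0, 2.593]
force: [5.4, 4.6, -7.2]
gripper_width: 0.0154
grip_force: 25.0
```

```bash
sed -i 's/s\["time_s"\].round(2)/round(s["time_s"],2)/; s/s\["gripper_width"\].round(4)/round(float(s["gripper_width"]),4)/' st.py; python3 st.py
```

```text
6.3 [0.4397 0.3084 0.0556] a 0.7751 r 0.099 pull 6.81 rad -2.04 w 0.0154 [-0.28  0.76 -0.59  1.95  0.7   0.64 -0.3 ] [3.137 0.    2.593]
```

Call:
{"fn": "apply_moves", "kwargs": {
  "deltas": [-2.5,-4.3,0,0,0,0.05,0,-4.8,-8.7,0,0,0,0.1,0,-6.9,-13.2,0,0,0,0.15,0,-8.7,-17.9,0,0,0,0.2,0,-10.3,-22.7,0,0,0,0.25,0,-10.3,-22.7,0,0,0,0.25,0]
}}

```text
time_s: 6.9
tool_pos: [0.4291, 0.2862, 0.0556]
ee_rot: [3.136, 0.0, 2.842]
force: [5.3, 5.9, -8.6]
gripper_width: 0.0157
grip_force: 25.0
```

```bash
python3 st.py; python3 - <<'E'
import numpy as np
f=lambda a:100*np.array([-np.sin(a+.22),np.cos(a+.22)])
for a in np.arange(1.05,1.46,.02): print(round(a,2),(f(a)-f(1.05)).round(1),end=" ")
E
```

```text
6.9 [0.4291 0.2862 0.0556] a 1.025 r 0.0989 pull 7.27 rad -3.16 w 0.0157 [-0.22  0.75 -0.65  2.01  0.77  0.64 -0.11] [3.136 0.    2.842]
1.05 [0. 0.] 1.07 [-0.6 -1.9] 1.09 [-1.1 -3.8] 1.11 [-1.6 -5.8] 1.13 [-2.1 -7.7] 1.15 [-2.5 -9.7] 1.17 [ -2.9 -11.6] 1.19 [ -3.2 -13.6] 1.21 [ -3.5 -15.6] 1.23 [ -3.8 -17.6] 1.25 [ -4.  -19.6] 1.27 [ -4.2 -21.6] 1.29 [ -4.3 -23.6] 1.31 [ -4.4 -25.5] 1.33 [ -4.5 -27.5] 1.35 [ -4.5 -29.5] 1.37 [ -4.5 -31.5] 1.39 [ -4.4 -33.5] 1.41 [ -4.3 -35.5] 1.43 [ -4.2 -37.5] 1.45 [ -4.  -39.5]
```

Call:
{"fn": "apply_moves", "kwargs": {
  "deltas": [-0.6,-1.9,0,0,0,0.02,0,-1.1,-3.8,0,0,0,0.04,0,-1.1,-3.8,0,0,0,0.04,0]
}}

```text
time_s: 7.2
tool_pos: [0.4281, 0.2829, 0.0556]
ee_rot: [3.135, 0.001, 2.882]
force: [4.5, 5.7, -9.3]
gripper_width: 0.0154
grip_force: 25.0
```

Call:
{"fn": "apply_moves", "kwargs": {
  "deltas": [-0.5,-2,0,0,0,0.02,0,-1,-3.9,0,0,0,0.04,0,-1,-3.9,0,0,0,0.04,0]
}}

```text
time_s: 7.5
tool_pos: [0.4271, 0.2796, 0.0556]
ee_rot: [3.135, 0.001, 2.922]
force: [3.9, 6.9, -9.1]
gripper_width: 0.0156
grip_force: 25.0
```

Call:
{"fn": "apply_moves", "kwargs": {
  "deltas": [-0.4,-2,0,0,0,0.02,0,-0.4,-2,0,0,0,0.02,0]
}}

```text
time_s: 7.7
tool_pos: [0.4268, 0.2781, 0.0556]
ee_rot: [3.134, 0.001, 2.942]
force: [3.8, 7.6, -10.5]
gripper_width: 0.0156
grip_force: 25.0
```

Call:
{"fn": "apply_moves", "kwargs": {
  "deltas": [-0.4,-2,0,0,0,0.02,0,-0.4,-2,0,0,0,0.02,0]
}}

```text
time_s: 7.9
tool_pos: [0.4263, 0.2758, 0.0556]
ee_rot: [3.134, 0.001, 2.962]
force: [5.0, 7.3, -9.5]
gripper_width: 0.0157
grip_force: 25.0
```

```bash
python3 st.py
```

```text
7.9 [0.4263 0.2758 0.0556] a 1.1333 r 0.0988 pull 8.18 rad -3.33 w 0.0157 [-0.18  0.75 -0.68  2.03  0.8   0.64 -0.02] [3.134e+00 1.000e-03 2.962e+00]
```

Call:
{"fn": "apply_moves", "kwargs": {
  "deltas": [-0.2,-1,0,0,0,0.01,0,-0.2,-1,0,0,0,0.01,0]
}}

```text
time_s: 8.1
tool_pos: [0.426, 0.2748, 0.0556]
ee_rot: [3.135, 0.001, 2.972]
force: [4.6, 6.6, -9.4]
gripper_width: 0.0153
grip_force: 25.0
```

Call:
{"fn": "apply_moves", "kwargs": {
  "deltas": [-0.2,-1,0,0,0,0.01,0,-0.2,-1,0,0,0,0.01,0]
}}

```text
time_s: 8.3
tool_pos: [0.4258, 0.2737, 0.0556]
ee_rot: [3.135, 0.001, 2.982]
force: [3.3, 6.4, -9.2]
gripper_width: 0.0158
grip_force: 25.0
```

Call:
{"fn": "apply_moves", "kwargs": {
  "deltas": [-0.2,-1,0,0,0,0.01,0,-0.2,-1,0,0,0,0.01,0]
}}

```text
time_s: 8.5
tool_pos: [0.4256, 0.2728, 0.0556]
ee_rot: [3.135, 0.001, 2.992]
force: [4.3, 7.4, -9.4]
gripper_width: 0.0155
grip_force: 25.0
```

Call:
{"fn": "apply_moves", "kwargs": {
  "deltas": [-0.2,-1,0,0,0,0.01,0,-0.2,-1,0,0,0,0.01,0]
}}

```text
time_s: 8.7
tool_pos: [0.4255, 0.2718, 0.0556]
ee_rot: [3.134, 0.001, 3.002]
force: [3.7, 7.5, -10.3]
gripper_width: 0.0153
grip_force: 25.0
```

Call:
{"fn": "apply_moves", "kwargs": {
  "deltas": [-0.1,-1,0,0,0,0.01,0,-0.1,-1,0,0,0,0.01,0]
}}

```text
time_s: 8.9
tool_pos: [0.4253, 0.2709, 0.0556]
ee_rot: [3.134, 0.001, 3.012]
force: [4.3, 7.1, -9.3]
gripper_width: 0.0157
grip_force: 25.0
```

Call:
{"fn": "apply_moves", "kwargs": {
  "deltas": [-0.1,-1,0,0,0,0.01,0,-0.1,-1,0,0,0,0.01,0]
}}

```text
time_s: 9.1
tool_pos: [0.4251, 0.27, 0.0556]
ee_rot: [3.134, 0.001, 3.022]
force: [3.9, 7.5, -10.1]
gripper_width: 0.0154
grip_force: 25.0
```

Call:
{"fn": "apply_moves", "kwargs": {
  "deltas": [-0.1,-1,0,0,0,0.01,0,-0.1,-1,0,0,0,0.01,0]
}}

```text
time_s: 9.3
tool_pos: [0.425, 0.2689, 0.0556]
ee_rot: [3.134, 0.001, 3.032]
force: [3.3, 5.8, -9.0]
gripper_width: 0.0158
grip_force: 25.0
```

Call:
{"fn": "apply_moves", "kwargs": {
  "deltas": [-0.1,-1,0,0,0,0.01,0,-0.1,-1,0,0,0,0.01,0]
}}

```text
time_s: 9.5
tool_pos: [0.4249, 0.2677, 0.0556]
ee_rot: [3.135, 0.001, 3.042]
force: [3.2, 6.9, -9.3]
gripper_width: 0.0152
grip_force: 25.0
```

Call:
{"fn": "apply_moves", "kwargs": {
  "deltas": [-0.1,-1,0,0,0,0.01,0,-0.1,-1,0,0,0,0.01,0]
}}

```text
time_s: 9.7
tool_pos: [0.4247, 0.2667, 0.0556]
ee_rot: [3.135, 0.001, 3.052]
force: [3.7, 6.6, -9.7]
gripper_width: 0.0158
grip_force: 25.0
```

Call:
{"fn": "apply_moves", "kwargs": {
  "deltas": [-0.1,-1,0,0,0,0.01,0,-0.1,-1,0,0,0,0.01,0]
}}

```text
time_s: 9.9
tool_pos: [0.4246, 0.2658, 0.0556]
ee_rot: [3.135, 0.001, 3.062]
force: [2.9, 7.2, -9.7]
gripper_width: 0.0153
grip_force: 25.0
```

Call:
{"fn": "apply_moves", "kwargs": {
  "deltas": [-0.1,-1,0,0,0,0.01,0,-0.1,-1,0,0,0,0.01,0]
}}

```text
time_s: 10.1
tool_pos: [0.4245, 0.2648, 0.0556]
ee_rot: [3.135, 0.001, 3.072]
force: [3.5, 6.9, -10.3]
gripper_width: 0.0156
grip_force: 25.0
```

Call:
{"fn": "apply_moves", "kwargs": {
  "deltas": [0,-1,0,0,0,0.01,0,0,-1,0,0,0,0.01,0]
}}

```text
time_s: 10.3
tool_pos: [0.4244, 0.2641, 0.0556]
ee_rot: [3.134, 0.001, 3.082]
force: [3.5, 7.0, -9.5]
gripper_width: 0.0154
grip_force: 25.0
```

Call:
{"fn": "apply_moves", "kwargs": {
  "deltas": [0,-1,0,0,0,0.01,0,0,-1,0,0,0,0.01,0]
}}

```text
time_s: 10.5
tool_pos: [0.4244, 0.2639, 0.0557]
ee_rot: [3.133, 0.001, 3.093]
force: [3.0, 8.5, -11.0]
gripper_width: 0.0156
grip_force: 25.0
```

Call:
{"fn": "apply_moves", "kwargs": {
  "deltas": [0,-1,0,0,0,0.01,0,0,-1,0,0,0,0.01,0]
}}

```text
time_s: 10.7
tool_pos: [0.4244, 0.2635, 0.0557]
ee_rot: [3.132, 0.001, 3.103]
force: [3.8, 10.0, -11.2]
gripper_width: 0.0156
grip_force: 25.0
```

The pull climbs steeply at y≈0.264, which is the rubber stop. The tooth dip came earlier, at y≈0.268. Now I ease forward.

Call:
{"fn": "apply_moves", "kwargs": {
  "deltas": [0,1,0,0,0,-0.01,0,0,2,0,0,0,-0.02,0,0,2,0,0,0,-0.02,0]
}}

```text
time_s: 11.0
tool_pos: [0.4244, 0.2642, 0.0556]
ee_rot: [3.134, 0.001, 3.082]
force: [3.6, 6.7, -9.9]
gripper_width: 0.0155
grip_force: 25.0
```

Call:
{"fn": "apply_moves", "kwargs": {
  "deltas": [0,1,0,0,0,-0.01,0,0,2,0,0,0,-0.02,0,0,2,0,0,0,-0.02,0]
}}

```text
time_s: 11.3
tool_pos: [0.4246, 0.2661, 0.0556]
ee_rot: [3.134, 0.001, 3.062]
force: [3.6, 7.0, -9.1]
gripper_width: 0.0151
grip_force: 25.0
```

Call:
{"fn": "apply_moves", "kwargs": {
  "deltas": [0.1,1,0,0,0,-0.01,0,0.1,2,0,0,0,-0.02,0,0.1,2,0,0,0,-0.02,0]
}}

```text
time_s: 11.6
tool_pos: [0.4247, 0.2669, 0.0556]
ee_rot: [3.137, 0.001, 3.041]
force: [3.7, 4.8, -7.8]
gripper_width: 0.0155
grip_force: 25.0
```

Call:
{"fn": "apply_moves", "kwargs": {
  "deltas": [0.1,1,0,0,0,-0.01,0,0.1,1,0,0,0,-0.01,0]
}}

```text
time_s: 11.8
tool_pos: [0.4247, 0.267, 0.0556]
ee_rot: [3.138, 0.001, 3.031]
force: [3.1, 3.9, -7.0]
gripper_width: 0.0152
grip_force: 25.0
```

Call:
{"fn": "apply_moves", "kwargs": {
  "deltas": [0.1,1,0,0,0,0,0,0.1,1,0,0,0,0,0]
}}

```text
time_s: 12.0
tool_pos: [0.4247, 0.267, 0.0556]
ee_rot: [3.14, 0.001, 3.031]
force: [4.3, 3.7, -7.6]
gripper_width: 0.0155
grip_force: 25.0
```

Call:
{"fn": "apply_moves", "kwargs": {
  "deltas": [0.5,0.7,0,0,0,0,0,0.8,1,0,0,0,0,0,0.8,1,0,0,0,0,0]
}}

```text
time_s: 12.3
tool_pos: [0.4247, 0.2671, 0.0555]
ee_rot: [3.142, 0.0, 3.031]
force: [2.5, 1.3, -4.8]
gripper_width: 0.0154
grip_force: 25.0
```

Call:
{"fn": "apply_moves", "kwargs": {
  "deltas": [0,0,0,0,0,0,0.2,0,0,0,0,0,0,0.25,0,0,0,0,0,0,0.35,0,0,0,0,0,0,0.35]
}}

```text
time_s: 12.7
tool_pos: [0.424, 0.2668, 0.0555]
ee_rot: [-3.141, -0.0, 3.031]
force: [0.0, -0.7, -0.9]
gripper_width: 0.0323
grip_force: 0.0
```

```bash
python3 st.py; python3 - <<'E'
from bench import r
from h import *
c=r.read_camera("scene");a=c["color"][:,:,::-1];cv2.imwrite("pics/s2.png",cv2.resize(a[170:320,140:290],(600,600),interpolation=cv2.INTER_CUBIC))
E
```

```text
12.7 [0.424  0.2668 0.0555] a 1.227 r 0.0995 pull -0.69 rad -0.12 w 0.0323 [-0.16  0.75 -0.7   2.04  0.82  0.65  0.04] [-3.141 -0.     3.031]
```

View pics/s2.png

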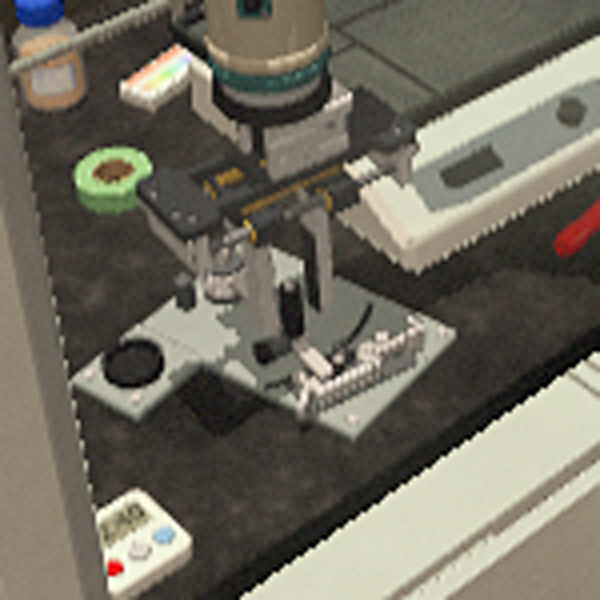

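The arm holds on the tooth with the fingers clear; the post is at (292,305) and the nest at (133,362) is free. I rise straight up and go to the vial.

Call:
{"fn": "apply_moves", "kwargs": {
  "deltas": [0,0,10,0,0,0,0.35,0,0,45,0,0,0,0.5,0,0,90,0,0,0,1,5,-25,135,0,0,-0.12,1,10,-65,160,0,0,-0.24,1,15,-110,175,0,0,-0.38,1,20,-155,185,0,0,-0.52,1,25,-200,185,0,0,-0.66,1]
}}

```text
time_s: 13.55
tool_pos: [0.4501, 0.0659, 0.2426]
ee_rot: [3.139, 0.002, 2.366]
force: [0.7, -0.3, -0.3]
gripper_width: 0.0855
grip_force: 0.0
```

Call:
{"fn": "apply_moves", "kwargs": {
  "deltas": [3,-45,0,0,0,-0.14,1,6,-90,0,0,0,-0.28,1,6,-135,0,0,0,-0.42,1,6,-180,0,0,0,-0.56,1,0,-225,0,0,0,-0.7,1,-5,-270,0,0,0,-0.84,1,-10,-315,0,0,0,-0.98,1,-15,-360,0,0,0,-1.12,1]
}}

```text
time_s: 14.35
tool_pos: [0.434, -0.2941, 0.2413]
ee_rot: [3.141, -0.001, 1.246]
force: [2.0, 0.6, -0.8]
gripper_width: 0.094
grip_force: 0.0
```

Call:
{"fn": "apply_moves", "kwargs": {
  "deltas": [0,-30,-10,0,0,-0.14,1,0,-60,-25,0,0,-0.28,1,0,-60,-40,0,0,-0.36,1,0,-60,-40,0,0,-0.36,1,0,-60,-40,0,0,-0.36,1]
}}

```text
time_s: 14.85
tool_pos: [0.4348, -0.3517, 0.201]
ee_rot: [-3.141, -0.001, 0.894]
force: [0.7, -0.2, 0.1]
gripper_width: 0.0939
grip_force: 0.0
```

```bash
python3 - <<'E'
from bench import r
from h import *
s=r.state();print(s["time_s"],s["tool_pos"].round(4),s["ee_rot"].round(3),s["qpos"].round(2))
c=r.read_camera("wrist");np.savez("w3.npz",**c);a=c["color"][:,:,::-1];u,v=proj(c,[.43,-.36,.04]).astype(int)
u0,v0=max(0,min(u-75,362)),max(0,min(v-65,254));print("crop",u0,v0)
cv2.imwrite("pics/w3.png",cv2.resize(a[v0:v0+130,u0:u0+150],(600,520),interpolation=cv2.INTER_CUBIC))
E
```

```text
14.85 [ 0.4348 -0.3517  0.201 ] [-3.141e+00 -1.000e-03  8.940e-01] [ 0.84  0.52 -0.32  1.77  0.2   0.88 -0.24]
crop 185 123
```

View pics/w3.png

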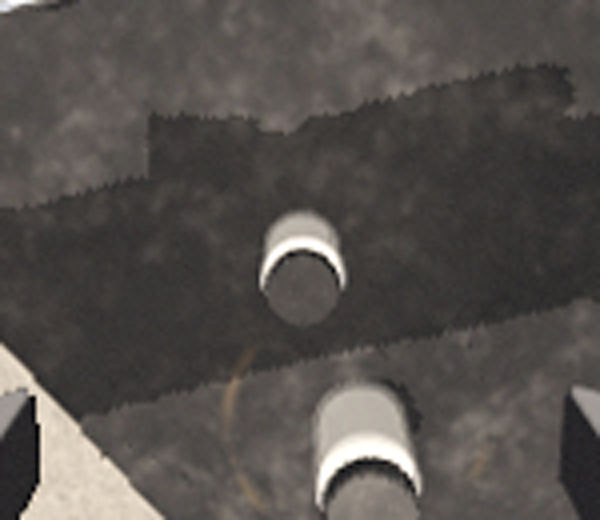

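Crop (scale 4, origin (185,123)): vial cap centre (302,289), shoulder spanning 261–345, look-alike shoulder spanning 316–422.

```bash
python3 - <<'E'
from h import *
c=dict(np.load("w3.npz"))
P=lambda u,v,z:plane(c,185+u/4,123+v/4,z)
print("cap",P(302,289,.06), P(302,289,.055)); l,rr=P(261,275,.045),P(345,275,.045);print("shoulder",l,rr,np.linalg.norm(l-rr),(l+rr)/2)
print("v2 width",np.linalg.norm(P(316,480,.055)-P(422,480,.055)),P(369,480,.055))
b=P(302,212,0);print("far base edge",b)
E
```

```text
cap [ 0.4281 -0.3622  0.06  ] [ 0.4272 -0.3633  0.055 ]
shoulder [ 0.4181 -0.3536  0.045 ] [ 0.4392 -0.3705  0.045 ] 0.027033682694002255 [ 0.42865 -0.36205  0.045  ]
v2 width 0.034998571399415694 [ 0.4035 -0.4283  0.055 ]
far base edge [ 0.4356 -0.3531  0.    ]
```

Call:
{"fn": "apply_moves", "kwargs": {
  "deltas": [-7,-11,-40,0,0,0,1,-7,-11,-80,0,0,0,1,-7,-11,-120,0,0,0,1,-7,-11,-155,0,0,0,1,-7,-11,-178,0,0,0,1,-7,-11,-178,0,0,0,0.6,-7,-11,-178,0,0,0,0.4,-7,-11,-178,0,0,0,0.3],
  "grip_force": 15
}}

```text
time_s: 15.7
tool_pos: [0.429, -0.3644, 0.0244]
ee_rot: [3.138, -0.0, 0.892]
force: [0.9, -0.2, 0.7]
gripper_width: 0.0737
grip_force: 0.0
```

Call:
{"fn": "apply_moves", "kwargs": {
  "deltas": [0,0,0,0,0,0,0.3,0,0,0,0,0,0,0.2,0,0,0,0,0,0,0.2,0,0,0,0,0,0,0.1,0,0,0,0,0,0,0.1,0,0,0,0,0,0,0.1]
}}

```text
time_s: 16.3
tool_pos: [0.4274, -0.3638, 0.0225]
ee_rot: [-3.141, -0.0, 0.891]
force: [-0.6, 0.8, 0.9]
gripper_width: 0.0265
grip_force: 15.0
```

Call:
{"fn": "apply_moves", "kwargs": {
  "deltas": [0,0,15,0,0,0,0.1,0,0,55,0,0,0,0.1,0,0,100,0,0,0,0.1,0,20,140,0,0,0.05,0.1,5,60,165,0,0,0.12,0.1,10,105,180,0,0,0.19,0.1,15,150,190,0,0,0.26,0.1,20,195,190,0,0,0.33,0.1]
}}

```text
time_s: 17.1
tool_pos: [0.4483, -0.1675, 0.214]
ee_rot: [3.138, 0.0, 1.223]
force: [1.5, 0.7, -0.9]
gripper_width: 0.0261
grip_force: 15.0
```

Call:
{"fn": "apply_moves", "kwargs": {
  "deltas": [5,45,0,0,0,0.07,0.1,10,90,0,0,0,0.14,0.1,15,135,0,0,0,0.21,0.1,20,180,0,0,0,0.28,0.1,25,225,0,0,0,0.35,0.1,30,270,0,0,0,0.42,0.1,33,315,0,0,0,0.5,0.1,36,360,0,0,0,0.58,0.1]
}}

```text
time_s: 17.9
tool_pos: [0.4833, 0.1928, 0.2124]
ee_rot: [3.142, 0.0, 1.804]
force: [-0.1, 0.7, 0.3]
gripper_width: 0.0262
grip_force: 15.0
```

Call:
{"fn": "apply_moves", "kwargs": {
  "deltas": [3,40,0,0,0,0.06,0.1,6,80,0,0,0,0.12,0.1,11,120,0,0,0,0.17,0.1,15,145,-20,0,0,0.17,0.1,17,160,-60,0,0,0.17,0.1,17,160,-80,0,0,0.17,0.1,17,160,-80,0,0,0.17,0.1,17,160,-80,0,0,0.17,0.1]
}}

```text
time_s: 18.7
tool_pos: [0.5005, 0.351, 0.1326]
ee_rot: [-3.141, 0.0, 1.971]
force: [1.2, -0.4, 0.3]
gripper_width: 0.0263
grip_force: 15.0
```

```bash
python3 - <<'E'
from bench import r
from h import *
s=r.state();print(s["time_s"],s["tool_pos"].round(4),s["ee_rot"].round(3),s["force"].round(1),s["gripper_width"])
c=r.read_camera("wrist");np.savez("w4.npz",**c);a=c["color"][:,:,::-1]
print("nest",proj(c,[.501,.352,.022]),"tcp",proj(c,s["tool_pos"]))
u0,v0=150,100
cv2.imwrite("pics/w4.png",cv2.resize(a[v0:v0+200,u0:u0+250],(750,600),interpolation=cv2.INTER_CUBIC))
E
```

```text
18.7 [0.5005 0.351  0.1326] [-3.141  0.     1.971] [ 1.2 -0.4  0.3] 0.026294420479337104
nest [260.5 191.1] tcp [259.6 232. ]
```

View pics/w4.png

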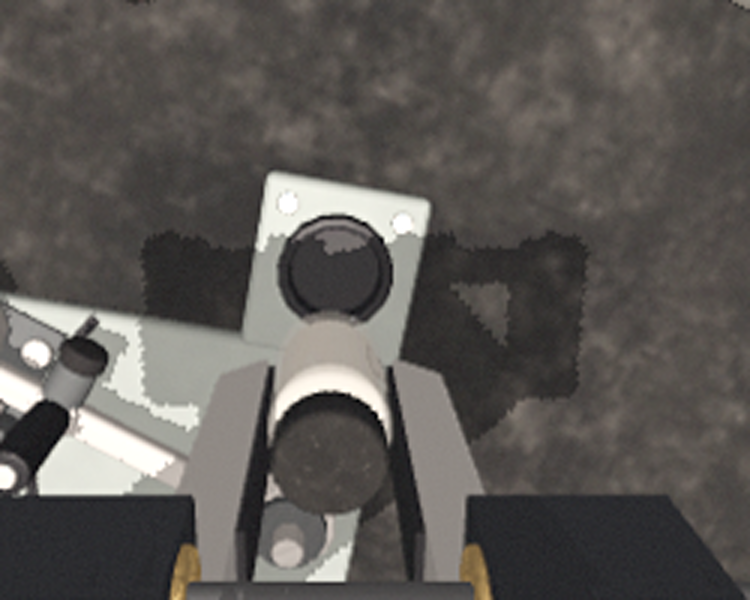

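Crop (scale 3, origin (150,100)): nest rim centre (335,271), vial cap centre (331,453), held upright between the pads. The hammer post at lower left is still cocked.

```bash
python3 - <<'E'
from h import *
c=dict(np.load("w4.npz"))
P=lambda u,v,z:plane(c,150+u/3,100+v/3,z)
print("nest",P(335.5,271,.022),P(335.5,271,.020));
for z in(.168,.170): print("cap",P(331,453,z))
l,q=P(272,418,.16),P(391,418,.16);print("shoulder",(l+q)/2,np.linalg.norm(l-q)); print("base far edge",P(337,318,.110))
E
```

```text
nest [0.5021 0.3534 0.022 ] [0.5023 0.3529 0.02  ]
cap [0.4996 0.3543 0.168 ]
cap [0.4992 0.3553 0.17  ]
shoulder [0.4983  0.35775 0.16   ] 0.024331255619059182
base far edge [0.4977 0.363  0.11  ]
```

Call:
{"fn": "apply_moves", "kwargs": {
  "deltas": [1.5,1,-20,0,0,0,0.1,1.5,1,-40,0,0,0,0.1,1.5,1,-58,0,0,0,0.1,1.5,1,-70,0,0,0,0.1,1.5,1,-78,0,0,0,0.1,1.5,1,-83,0,0,0,0.1,1.5,1,-85,0,0,0,0.1,1.5,1,-85,0,0,0,0.1]
}}

```text
time_s: 19.55
tool_pos: [0.5022, 0.3524, 0.0478]
ee_rot: [3.141, -0.0, 1.971]
force: [0.0, -0.4, 0.4]
gripper_width: 0.0263
grip_force: 15.0
```

Call:
{"fn": "apply_moves", "kwargs": {
  "deltas": [0,0,-2,0,0,0,0.1,0,0,-4,0,0,0,0.1,0,0,-6,0,0,0,0.1,0,0,-6,0,0,0,0.1]
}}

```text
time_s: 19.95
tool_pos: [0.5019, 0.352, 0.0412]
ee_rot: [-3.141, 0.0, 1.971]
force: [0.0, 0.8, -0.0]
gripper_width: 0.0266
grip_force: 15.0
```

Call:
{"fn": "apply_moves", "kwargs": {
  "deltas": [0,0,-2,0,0,0,0.1,0,0,-4,0,0,0,0.1,0,0,-5,0,0,0,0.1,0,0,-5,0,0,0,0.1]
}}

```text
time_s: 20.35
tool_pos: [0.5019, 0.3521, 0.0362]
ee_rot: [-3.141, 0.0, 1.971]
force: [-0.3, 0.4, 0.6]
gripper_width: 0.0266
grip_force: 15.0
```

Call:
{"fn": "apply_moves", "kwargs": {
  "deltas": [0,0,-1,0,0,0,0.1,0,0,-1,0,0,0,0.1]
}}

```text
time_s: 20.55
tool_pos: [0.5019, 0.3521, 0.0354]
ee_rot: [-3.141, -0.0, 1.971]
force: [-0.3, 0.7, 0.3]
gripper_width: 0.0263
grip_force: 15.0
```

Call:
{"fn": "apply_moves", "kwargs": {
  "deltas": [0,0,-1,0,0,0,0.1,0,0,-1,0,0,0,0.1]
}}

```text
time_s: 20.75
tool_pos: [0.502, 0.3522, 0.0345]
ee_rot: [3.141, -0.0, 1.971]
force: [0.5, 0.7, -0.5]
gripper_width: 0.0265
grip_force: 15.0
```

One more millimetre to the floor, then release.

Call:
{"fn": "apply_moves", "kwargs": {
  "deltas": [0,0,-1,0,0,0,0.1,0,0,-1,0,0,0,0.1]
}}

```text
time_s: 20.95
tool_pos: [0.5021, 0.3523, 0.0344]
ee_rot: [3.141, 0.0, 1.971]
force: [-1.0, -0.9, 7.7]
gripper_width: 0.0266
grip_force: 15.0
```

Call:
{"fn": "apply_moves", "kwargs": {
  "deltas": [0,0,0,0,0,0,0.29,0,0,0,0,0,0,0.31,0,0,0,0,0,0,0.36,0,0,0,0,0,0,0.45,0,0,0,0,0,0,0.5,0,0,0,0,0,0,0.5]
}}

```text
time_s: 21.55
tool_pos: [0.5019, 0.3521, 0.0334]
ee_rot: [-3.141, -0.0, 1.971]
force: [0.1, -0.1, 0.4]
gripper_width: 0.0467
grip_force: 0.0
```

Call:
{"fn": "apply_moves", "kwargs": {
  "deltas": [0,0,10,0,0,0,0.5,0,0,30,0,0,0,0.5,0,0,60,0,0,0,0.5,0,0,100,0,0,0,0.5,0,0,140,0,0,0,0.5,0,0,165,0,0,0,0.5,0,0,165,0,0,0,0.5]
}}

```text
time_s: 22.25
tool_pos: [0.5037, 0.3543, 0.2034]
ee_rot: [3.134, -0.002, 1.971]
force: [-0.1, 0.1, -0.1]
gripper_width: 0.0469
grip_force: 0.0
```

```bash
python3 - <<'E'
from bench import r
from h import *
s=r.state();print(s["time_s"],s["tool_pos"].round(4),s["gripper_width"])
c=r.read_camera("wrist");np.savez("w5.npz",**c);a=c["color"][:,:,::-1]
print("cap pred",proj(c,[.502,.3525,.072]),"rim",proj(c,[.502,.3525,.022]))
cv2.imwrite("pics/w5.png",cv2.resize(a[100:300,150:400],(750,600),interpolation=cv2.INTER_CUBIC))
E
```

```text
22.25 [0.5037 0.3543 0.2034] 0.04685489509280099
cap pred [256.9 188.3] rim [257.  179.3]
```

View pics/w5.png

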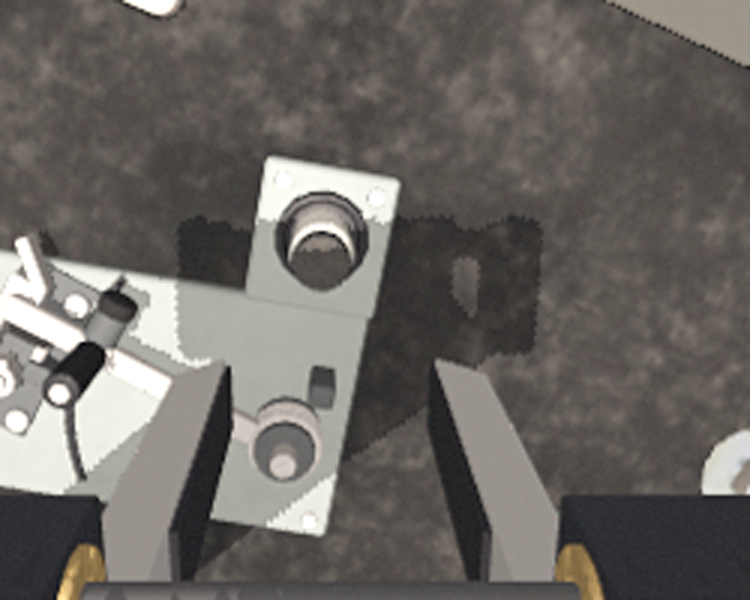

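The vial stands upright in the nest: cap at (322,262), rim at (322,240), with floor contact felt at the expected height. The arm is still cocked and nothing is touching. Handing in.

```bash
python3 -c "
from bench import r
print(r.job_done())"
```

```text
the job is handed in; nothing more can be done
None
```

The hammer arm is cocked on the catch and the vial stands upright in the nest; I handed the job in at about 22 s, and no verdict was returned.

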